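Stack the empty tote above the jars

ROBOT

A 6-joint arm with a two-finger parallel gripper is mounted at the origin on the work surface. World frame = base frame: x ahead of the robot, y to its left, z up, the work surface at z = 0. Lengths are in mm, angles in degrees, forces in N, time in s.
With the tool pointing down it reaches from about 350 to 850 mm from the base axis. Payload 8.1 kg.
Tool frame: the origin (TCP) lies midway between the tips of the shut fingers; the grasp point (between the pads) lies 19 mm behind it (r.grasp_offset is the distance from the TCP to the grasp point, in mm); z points along the fingers, x is the direction in which the jaws open and shut, and the axes are right-handed (so a half turn about z gives the same grasp; the last joint's range is limited). The gripper opens to 85 mm and grips with 20 to 120 N. Pads are 22 mm wide; open, the fingers measure 114 mm over their backs; the gripper's body (76 mm by 85 mm) begins 54 mm behind the grasp point. The pads swing forward as they close: fully open they stand 13 mm farther back than shut.
Start: joints at [59.049, 7.471, 85.268, -0, 87.261, -4.893], TCP at [263.55, 539.024, 231.292] pointing down, gripper open.
Joint ranges: [-169.43, 169.43], [-51.17, 129.36], [1.28, 143.12], [-76.62, 256.62], [0, 156.53], [-152.29, 152.29]. Speed limits (degrees/s): [136.94, 136.94, 159.86, 180, 180, 180].

INTERFACE

Orientations are given as [roll, pitch, yaw] about the fixed x, y, z axes, in that order (R = Rz(yaw) Ry(pitch) Rx(roll)).
In Python, from bench import r, optics, hand_in gives the robot as it stands.
- The arm moves only by the shell command python3 -m pendant 'ROWS' [FORCE]. ROWS is JSON, a list of rows, each a list of 5 numbers: the opening, from 0 (shut) to 1 (fully open), then the shift along the tool's x, y, z in mm, then the turn about the tool's z in degrees. A call has 1 to 10 rows; each row shifts and turns the commanded pose from where the row before left it, along the tool's axes as they then stand; what a row does not reach is not made up. A row lasts 1/10 s, in which the tool goes at most 50 mm and 8.59 degrees, less where a joint would pass 70% of its speed; a pose out of reach is approached as far as the arm can. A call with a gripper value outside its range is refused whole. The fingers move at their own pace and stop on an object; FORCE is the grip in N (left out, the last holds). Time passes only in rows, so rows that do not move let the fingers close. It gives the time, the measured TCP pose, the force and the opening at its end, in the units of the state.
- r.sense(): the state, without advancing time (a new reading comes with each control period).
- optics.snapshot(name): name is "scene" or "top" or "wrist"; returns (picture, depth): 400x640x3 uint8, blue, green, red; 400x640 float32, mm along the optical axis (not along the pixel's ray), 0 where there is no reading.
- optics.camera_params(name): a dict with "camera_matrix" (3x3 intrinsics, pixels), "eye" and "orientation" of the camera in the world. Camera axes: x right, y down, z forward; pixel columns grow to the right and rows downward; lengths in mm; the calibration is good to about 2 mm. A picture is of the moment at which its call begins: read the wrist's pose just before it. camera_params takes no time and is no camera call; for the wrist camera it gives the pose at the moment of the call.
- hand_in(): hands the job in, once; it reports no verdict.
Trained networks look in the newest picture that a camera, given by its name, has taken for a name from the list of things; names that differ only in an ending like _2 or _b are one class to them, and where a whole thing is asked for, a point or a joint stands for the part that bears it (a point fixed in the world has none). Each returns a list of dicts, best first, with "score" (0 to 1); they miss things now and then, are a little off and sometimes report something else, mostly with a low value. They report only what shows in the picture. A call takes as long as a camera call. They do not tell look-alikes from the thing itself.
- optics.search_frame(camera, query): "at" ([x, y, z] in mm, in world coordinates, good to about 4 mm: the middle of the surface that is visible of it).
The state is a dict: "time": time; "joint_pos": joint angles; "qd": joint speeds; "joint_efforts": joint torques, N m; "tool_pos": TCP position; "tcp_rot": TCP orientation; "ft_force": force on the tool from outside, world axes, zero at the start; "wrist_torque": the same for the moment, N m; "finger_gap": finger opening in mm.
Only numpy, scipy, OpenCV 4.12 (cv2) and the standard library are available. Lean on these libraries where they do the work, as an engineer would, in place of code of your own. Each camera call takes 0.05 s, during which the arm holds its last target. There are 200 camera calls.

TASK

Pick up the empty white tote, give it half a turn, and stack it on the tote that holds the little jars, so that it sits level up on that tote's ledges, with its two-ledge end over the other's one-ledge end, instead of nesting down onto the jars. Set it down gently and let go. Leave the jar tote standing where it is and do not disturb the tote with the tall bottles.

Things in the scene. Friction and masses are not known exactly. Their poses are not given: they have to be found in the camera images.
- spare_mid (a point): Centre of the empty tote, 45 mm above its underside; x along it to its front (two-ledge) end, z up. Across its middle stands a grip bar: 20 mm thick along x, 80 mm long along y, straight-sided from 9 mm below to 31 mm above this point (below is a 32 mm wide hump), 60 mm free on each side. Under 0.5 kg, balanced at the bar. It starts on the worktop, facing as the jar tote within 20 degrees.
- spare_front (a point): Middle of the outside of the empty tote's front end, 100 mm along +x from its centre. All totes are alike: white, 200 mm long (x), 140 wide (y), 90 high at the ends, 84 at the long sides; upper half 200 x 140 mm with 4 mm walls, lower half stepped in to 172 x 112 mm. Flat ledges reach 28 mm in from the end faces: one in each corner at the front (+x), one mid-way at the back (-x).
- filled: Tote with three small jars (tops 70 mm up), loose on the worktop, front end to the robot's left (+y) within 10 degrees. Origin: centre of its underside; x to its front (two-ledge) end. Ledge tops are 84 mm up: a tote half a turn from it rests with its underside there (10 mm play along x between the end walls); one facing the same way goes down past the ledges, to 45 mm if no jars stop it.
- other: A third such tote, a bystander: it holds two tall bottles (42 mm across, tops 154 mm above the worktop). Origin: centre of its underside; x to its front end, to the robot's right.
There are look-alikes about, which are no part of the job. Leave any orange or pink look-alike of the part that bears spare_mid alone.

How it is judged (in metres and radians):
At the end, for the whole second after the job is handed in: The empty tote rests on the jar tote's ledges (centre 129 mm above its underside, within 8), centred within 15 mm in x and y, half a turn from it within 10 degrees, both level within 4 degrees; the jar tote still and standing on the worktop within 30 mm of its start (x of spare_mid in the frame of filled between -0.015 and 0.015 m and y of spare_mid in the frame of filled between -0.015 and 0.015 m and z of spare_mid in the frame of filled between 0.121 and 0.137 m and x of spare_front in the frame of filled below -0.075 m and angle between the x axis of spare_mid and the x axis of filled, either way round below 0.175 rad and angle between each of spare_mid, filled's own z axis and vertical below 0.07 rad and distance of filled from where it was at the start of the episode below 0.03 m and height (world z) of filled below 0.01 m and linear speed of filled below 0.02 m/s); the robot touches nothing.
It fails at once if the tote with the tall bottles is shoved more than 30 mm (distance of other from where it was at the start of the episode above 0.03 m).
It fails at once if the jar tote is struck hard (over 60 N) by the empty tote (contact force between filled and spare above 60 N).
It fails at once if the empty tote is dropped (falls free of the fingers at over 0.5 m/s, from some 13 mm) (linear speed of spare above 0.5 m/s and contact force between the fingers and spare below 0.1 N).
It also fails if it takes over 45 s, if anything falls off the work surface, if the arm or the gripper's body presses on something with over 40 N, if the wrist force passes 120 N, or if a joint passes its speed limit or range.

## Working session

There is one attempt and no reset: what is moved stays moved. The work goes in short steps, Python scripts to look and compute and a shell command to move; the robot and the scene stay as the last step left them, time stands still between calls to the robot, and variables do not carry over. Pictures are saved under pics/ and viewed, about 8 in all and at most 12, crops included, and the job is handed in when it is done.

```bash
mkdir -p pics; ls; python3 - <<'E'
from bench import r, optics
import cv2,numpy as np
s=r.sense();print(s['time'],s['tool_pos'],s['tcp_rot'],s['finger_gap'])
for n in ("scene","top"):
    p,d=optics.snapshot(n);cv2.imwrite(f"pics/{n}0.png",p);np.savez(f"pics/{n}0.npz",p=p,d=d)
    c=optics.camera_params(n);print(n,c)
    for q in("spare_mid","filled","other"):
        for o in optics.search_frame(n,q):print(n,q,o)
E
```

```text
pics
0.0 [263.2672547  538.54432252 230.22386349] [-1.79990773e+02  1.04922334e-01  6.39411204e+01] 85.47059080889555
scene {'camera_matrix': array([[374.27428778,   0.        , 312.58631995],
       [  0.        , 374.27428778, 196.00823756],
       [  0.        ,   0.        ,   1.        ]]), 'eye': array([1055.51721176, -105.98864749, 1003.61489347]), 'orientation': array([-148.93944778,    0.38652695,   71.20660833])}
scene spare_mid {'at': [788.0, -259.5, 49.9], 'score': 0.94}
scene spare_mid {'at': [258.2, -245.4, 57.8], 'score': 0.77}
scene spare_mid {'at': [523.5, -287.9, 52.4], 'score': 0.61}
scene filled {'at': [485.1, 4.3, 55.6], 'score': 0.67}
scene other {'at': [559.9, 275.2, 57.9], 'score': 0.65}
scene other {'at': [487.1, 2.4, 57.1], 'score': 0.47}
top {'camera_matrix': array([[422.60675718,   0.        , 313.86457824],
       [  0.        , 422.60675718, 202.93253196],
       [  0.        ,   0.        ,   1.        ]]), 'eye': array([ 401.1705519 ,   54.68227304, 1244.53007992]), 'orientation': array([-174.00023582,   -0.93540441,  -90.86847329])}
top spare_mid {'at': [534.1, -283.3, 51.9], 'score': 0.8}
top spare_mid {'at': [782.8, -253.7, 47.5], 'score': 0.72}
top spare_mid {'at': [268.3, -248.7, 47.3], 'score': 0.64}
top spare_mid {'at': [485.6, 5.9, 46.6], 'score': 0.41}
top filled {'at': [488.0, 4.7, 47.9], 'score': 0.59}
top other {'at': [557.4, 279.0, 46.5], 'score': 0.82}
top other {'at': [535.7, -281.3, 50.6], 'score': 0.28}
```

View pics/top0.png

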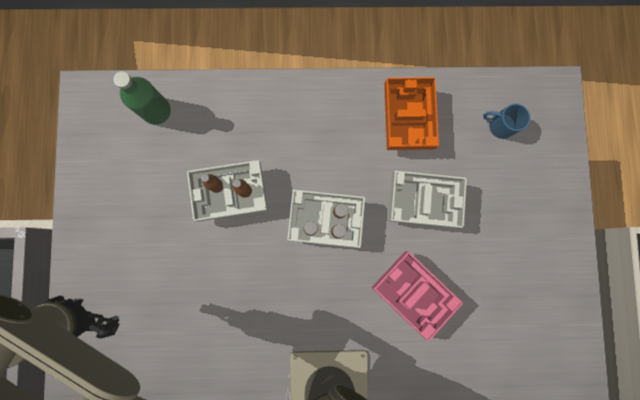

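View pics/scene0.png

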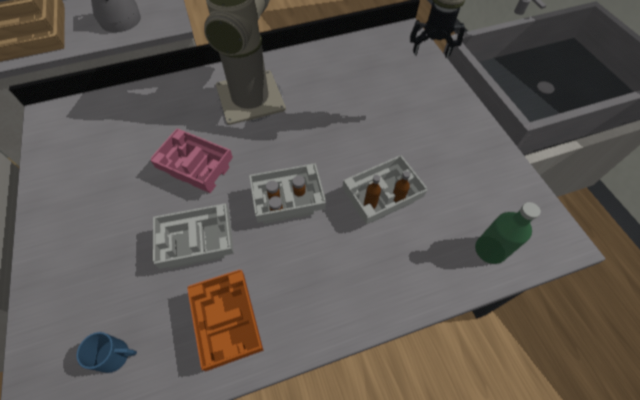

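Top view: the empty white tote is at px (429,199), the jar tote at (327,219) and the bottle tote at (227,190). The orange (411,113) and pink (417,295) look-alikes are out. Next I measure the rims from both depth views and enlarge a crop.

```bash
cat > h.py <<'E'
import numpy as np,cv2
from scipy.spatial.transform import Rotation as R
def cloud(d,c):
    K=c['camera_matrix'];v,u=np.indices(d.shape)
    P=np.stack([(u-K[0,2])/K[0,0]*d,(v-K[1,2])/K[1,1]*d,d],-1)
    P=P@R.from_euler('xyz',c['orientation'],degrees=True).as_matrix().T+c['eye']
    P[d<=0]=np.nan
    return P
E
python3 - <<'E'
from bench import optics
from h import *
ims=[]
for n in ("scene","top"):
    f=np.load(f"pics/{n}0.npz");P=cloud(f['d'],optics.camera_params(n));p=f['p']
    hsv=cv2.cvtColor(p,cv2.COLOR_BGR2HSV)
    for nm,c in(("spare",(531,-285)),("filled",(487,4)),("other",(558,277))):
        m=(np.hypot(P[...,0]-c[0],P[...,1]-c[1])<150)&(P[...,2]>60)&(P[...,2]<98)
        q=P[m];r=cv2.minAreaRect(q[:,:2].astype(np.float32));print(n,nm,np.round(r[0],1),np.round(r[1],1),round(r[2],1),'z top',np.percentile(q[:,2],[50,90,98]).round(1))
        t=(np.hypot(P[...,0]-c[0],P[...,1]-c[1])<60);print('  table z',np.round(np.nanmedian(P[(abs(P[...,0]-c[0])<140)&(abs(P[...,1]-c[1])<140)&(P[...,2]<12)][:,2]),1))
    a=p[165:260,275:480] if n=="top" else p[150:280,140:345]
    ims.append(cv2.resize(a,(780,int(780*a.shape[0]/a.shape[1])) if n=='scene' else (780,361),interpolation=cv2.INTER_CUBIC))
o=np.vstack(ims);o=cv2.resize(o,None,fx=600/o.shape[0],fy=600/o.shape[0]);cv2.imwrite("pics/crop.png",o);print(o.shape)
E
```

```text
scene spare [ 569.2 -286.8] [201.  221.5] 83.5 z top [78.4 87.3 91.5]
  table z 0.7
scene filled [480.2   2.5] [200.  144.5] 83.4 z top [75.5 86.  90.9]
  table z 0.4
scene other [562.6 275.8] [143.1 203.6] 8.1 z top [79.  89.  94.7]
  table z 0.3
top spare [ 571.1 -286.6] [201.8 219.3] 83.4 z top [81.9 89.2 92.7]
  table z 1.3
top filled [482.3   2.3] [200.5 140.7] 83.4 z top [79.7 88.7 92.8]
  table z 1.2
top other [563.9 275.9] [141.2 200.7] 8.1 z top [82.3 90.  95.5]
  table z 0.9
(600, 547, 3)
```

View pics/crop.png

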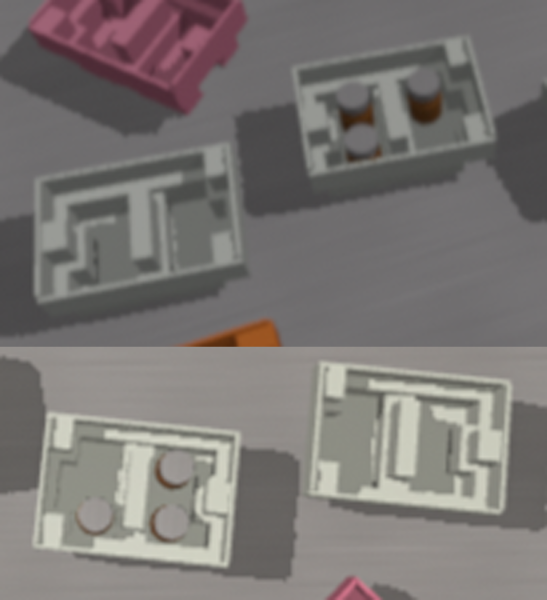

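The crop shows both white totes with the corner ledges (front end) on the left (+y) and the single mid ledge on the right, and the bar stands upright in the empty one. This is the one meant: it is white and empty. I refit it by colour, including the bar.

```bash
python3 - <<'E'
from bench import optics
from h import *
for n in ("scene","top"):
    f=np.load(f"pics/{n}0.npz");P=cloud(f['d'],optics.camera_params(n));p=f['p']
    sat=cv2.cvtColor(p,cv2.COLOR_BGR2HSV)[...,1]<70
    c=(531,-285);D=np.hypot(P[...,0]-c[0],P[...,1]-c[1])
    q=P[(D<150)&(P[...,2]>60)&(P[...,2]<98)&sat];r=cv2.minAreaRect(q[:,:2].astype(np.float32));print(n,r)
    c=r[0];D=np.hypot(P[...,0]-c[0],P[...,1]-c[1])
    q=P[(D<48)&(P[...,2]>66)&(P[...,2]<86)&sat];b=cv2.minAreaRect(q[:,:2].astype(np.float32));print('  bar',b,np.median(q[:,2]),len(q))
E
```

```text
scene ((530.4830932617188, -282.3970642089844), (200.96133422851562, 143.45216369628906), 83.46781921386719)
  bar ((531.4849243164062, -282.24151611328125), (20.739337921142578, 80.65604400634766), 83.58903503417969) 75.74051133279966 233
top ((532.2078857421875, -282.072998046875), (201.8338165283203, 140.88124084472656), 83.51951599121094)
  bar ((531.5490112304688, -281.63592529296875), (22.04344940185547, 79.29712677001953), 84.64663696289062) 76.4836773425643 231
```

```bash
python3 -m pendant '[[1,-31,30,-3,0],[1,-31,30,-3,0],[1,-31,30,-3,0],[1,-31,30,-3,0],[1,-31,30,-3,0],[1,-31,30,-3,0],[1,-31,30,-3,0],[1,-31,30,-3,0],[1,-31,30,-3,0],[1,-31,30,-3,0]]' 40
```

```text
time: 1.4
tool_pos: [397.1, 127.1, 261.7]
tcp_rot: [180.0, -0.0, 64.0]
ft_force: [1.4, -0.0, 0.2]
finger_gap: 85.0
```

```bash
python3 -m pendant '[[1,-31,30,0,0],[1,-31,30,0,0],[1,-31,30,0,0],[1,-31,30,0,0],[1,-31,30,0,0],[1,-31,30,0,0],[1,-31,30,0,0],[1,-31,30,0,0],[1,-31,30,0,0],[1,-31,30,0,0]]'; for i in 1 2; do python3 -m pendant '[[1,0,0,0,8],[1,0,0,0,8],[1,0,0,0,8],[1,0,0,0,8],[1,0,0,0,8],[1,0,0,0,8],[1,0,0,0,8],[1,0,0,0,8],[1,0,0,0,8],[1,0,0,0,8]]';done
python3 - <<'E'
from bench import r, optics
from h import *
s=r.sense();print(s['time'],s['tool_pos'],s['tcp_rot'],s['joint_pos'])
c=optics.camera_params("wrist");p,d=optics.snapshot("wrist");cv2.imwrite("pics/w1.png",p)
P=cloud(d,c);sat=cv2.cvtColor(p,cv2.COLOR_BGR2HSV)[...,1]<70
cc=(531.5,-282);D=np.hypot(P[...,0]-cc[0],P[...,1]-cc[1])
q=P[(D<140)&(P[...,2]>60)&(P[...,2]<98)&sat];print(cv2.minAreaRect(q[:,:2].astype(np.float32)))
q=P[(D<48)&(P[...,2]>66)&(P[...,2]<86)&sat];print('bar',cv2.minAreaRect(q[:,:2].astype(np.float32)),np.median(q[:,2]),len(q))
E
```

```text
time: 2.4
tool_pos: [530.5, -283.4, 261.3]
tcp_rot: [180.0, -0.0, 63.9]
ft_force: [-0.0, 0.2, 0.1]
finger_gap: 85.2
time: 3.4
tool_pos: [530.2, -281.5, 261.3]
tcp_rot: [180.0, -0.0, -16.4]
ft_force: [-0.2, -0.3, -0.3]
finger_gap: 85.5
time: 4.4
tool_pos: [530.2, -281.5, 261.3]
tcp_rot: [-180.0, -0.0, -96.4]
ft_force: [0.1, -0.5, 1.2]
finger_gap: 85.2
4.4 [ 530.19550286 -281.52955819  261.31575535] [-1.79998552e+02 -6.47163330e-04 -9.63872851e+01] [-3.28606832e+01  6.90298609e+00  8.27667063e+01  6.59721862e-05
  9.03287233e+01  6.35266023e+01]
((529.79052734375, -281.1038513183594), (200.52145385742188, 140.57162475585938), 83.3493423461914)
bar ((530.0550537109375, -281.5190734863281), (19.456575393676758, 80.06187438964844), 83.26292419433594) 75.4232488218658 1749
```

View pics/w1.png

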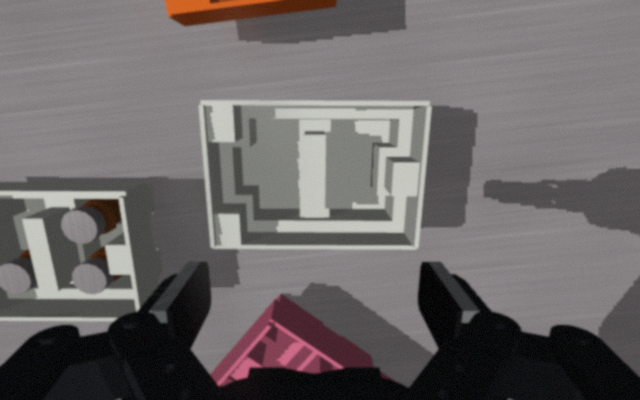

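The wrist view agrees: the bar is at px (313,170), world (530,-281.5), top 75 mm, and the TCP is right over it with the jaws across it. The two-ledge end is on the left. Going down to grip.

```bash
python3 -m pendant '[[1,0,0,40,0],[1,0,0,40,0],[1,0,0,40,0],[1,0,0,40,0],[1,0,0,20,0],[1,0,0,10,0],[1,0,0,10,0],[1,0,0,10,0],[1,0,0,10,0],[1,0,0,0,0]]' 60;python3 -m pendant '[[0,0,0,0,0],[0,0,0,0,0],[0,0,0,0,0],[0,0,0,0,0],[0,0,0,0,0],[0,0,0,0,0],[0,0,0,0,0],[0,0,0,0,0],[0,0,0,0,0],[0,0,0,0,0]]' 60
```

```text
time: 5.45
tool_pos: [529.7, -281.2, 40.3]
tcp_rot: [179.9, 0.0, -96.0]
ft_force: [-0.5, -0.2, -0.8]
finger_gap: 85.5
time: 6.45
tool_pos: [530.6, -281.8, 41.9]
tcp_rot: [-180.0, -0.0, -96.1]
ft_force: [-0.8, -0.4, 5.1]
finger_gap: 19.0
```

```bash
python3 -m pendant '[[0,0,0,-5,0],[0,0,0,-10,0],[0,0,0,-20,0],[0,0,0,-25,0],[0,0,0,-25,0],[0,0,0,-25,0],[0,0,0,-25,0],[0,0,0,-25,0],[0,0,0,-10,0],[0,0,0,0,0]]'; for i in 1 2; do python3 -m pendant '[[0,0,0,0,-4],[0,0,0,0,-8],[0,0,0,0,-8],[0,0,0,0,-8],[0,0,0,0,-8],[0,0,0,0,-8],[0,0,0,0,-8],[0,0,0,0,-8],[0,0,0,0,-8],[0,0,0,0,-4]]';done
python3 -m pendant '[[0,0,0,0,-8],[0,0,0,0,-8],[0,0,0,0,-8],[0,0,0,0,-8],[0,0,0,0,-4],[0,0,0,0,0],[0,0,0,0,0]]'
python3 - <<'E'
from bench import r, optics
from h import *
s=r.sense();print(s['time'],s['tool_pos'],s['tcp_rot'],s['joint_pos'],s['finger_gap'],s['ft_force'])
c=optics.camera_params("wrist");p,d=optics.snapshot("wrist");cv2.imwrite("pics/w2.png",p)
tz=s['tool_pos'][2]
for n in("wrist","top"):
  if n=="top":c=optics.camera_params(n);p,d=optics.snapshot(n);cv2.imwrite("pics/top2.png",p)
  P=cloud(d,c);sat=cv2.cvtColor(p,cv2.COLOR_BGR2HSV)[...,1]<70
  cc=s['tool_pos'];D=np.hypot(P[...,0]-cc[0],P[...,1]-cc[1])
  q=P[(D<135)&(P[...,2]>tz+20)&(P[...,2]<tz+57)&sat&(p.min(-1)>60)]
  if len(q):print(n,cv2.minAreaRect(q[:,:2].astype(np.float32)),len(q));A=np.c_[q[:,:2]-cc[:2],np.ones(len(q))];print('plane',np.linalg.lstsq(A,q[:,2],rcond=None)[0])
  if n=="top":
    D=np.hypot(P[...,0]-481.5,P[...,1]-2.4);q=P[(D<150)&(P[...,2]>60)&(P[...,2]<98)&sat];print('filled',cv2.minAreaRect(q[:,:2].astype(np.float32)))
E
```

```text
time: 7.45
tool_pos: [531.0, -282.0, 213.2]
tcp_rot: [-179.8, -0.1, -96.1]
ft_force: [0.2, 0.0, -4.5]
finger_gap: 19.3
time: 8.45
tool_pos: [529.2, -280.8, 208.7]
tcp_rot: [-180.0, 0.2, -23.7]
ft_force: [-0.1, -0.3, -3.3]
finger_gap: 19.5
time: 9.45
tool_pos: [529.2, -280.9, 208.7]
tcp_rot: [-179.8, 0.0, 48.3]
ft_force: [0.3, 0.8, -3.8]
finger_gap: 19.0
time: 10.15
tool_pos: [529.5, -281.1, 209.7]
tcp_rot: [-179.9, -0.1, 83.8]
ft_force: [-0.1, -0.4, -4.1]
finger_gap: 19.1
10.15 [ 529.53716619 -281.09264441  209.6558325 ] [-1.79873271e+02 -6.62363638e-02  8.38021686e+01] [-3.28611226e+01  8.13025387e+00  8.68107633e+01  2.33153458e-03
  8.52019588e+01 -1.16663562e+02] 19.089651885793685 [-0.09877172 -0.37583233 -4.06024149]
wrist ((509.3382263183594, -277.7945556640625), (202.10304260253906, 102.84017944335938), 83.57758331298828) 57559
plane [-1.14616522e-02 -5.31896205e-03  2.46498092e+02]
top ((529.5270385742188, -281.81231689453125), (202.87918090820312, 140.54661560058594), 83.59002685546875) 1036
plane [-2.66018177e-02  7.02333742e-03  2.49193916e+02]
filled ((482.1097106933594, 2.17486572265625), (200.37655639648438, 140.544921875), 83.34294891357422)
```

View pics/w2.png

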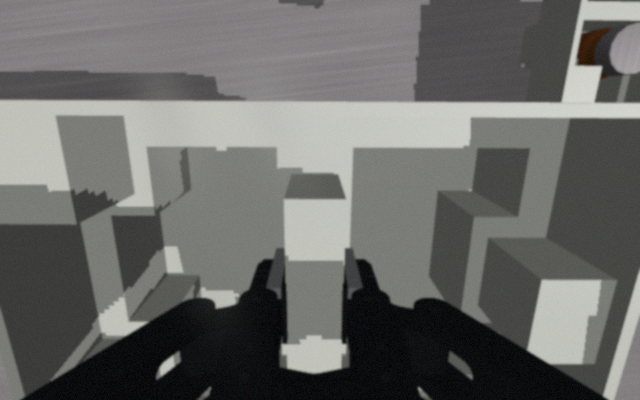

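The tote hangs level and turned: its one-ledge end (px 570,320) now faces the jar tote. Moving over the jar tote.

```bash
python3 -m pendant '[[0,15,-4,0,0],[0,30,-8.5,0,0],[0,35,-10,0,0],[0,35,-10,0,0],[0,35,-10,0,0],[0,35,-10,0,0],[0,35,-10,0,0],[0,30,-8.5,0,0],[0,17,-5,0,0],[0,10,-2.5,0,0]]'; python3 -m pendant '[[0,0,0,20,0],[0,0,0,20,0],[0,0,0,10,0],[0,0,0,0,0],[0,0,0,0,0]]'
cat > chk.py <<'E'
from bench import r, optics
from h import *
s=r.sense();print(s['time'],s['tool_pos'].round(1),s['tcp_rot'].round(2),s['finger_gap'],s['ft_force'])
for n in("top","scene"):
  c=optics.camera_params(n);p,d=optics.snapshot(n);cv2.imwrite(f"pics/{n}_{s['time']:.1f}.png",p)
  P=cloud(d,c);sat=cv2.cvtColor(p,cv2.COLOR_BGR2HSV)[...,1]<70
  cc=s['tool_pos'];D=np.hypot(P[...,0]-cc[0],P[...,1]-cc[1])
  z=P[...,2];zt=np.percentile(z[(D<125)&(p.min(-1)>90)&sat&(z<240)],97)
  q=P[(D<132)&(abs(z-zt)<12)&sat&(p.min(-1)>60)]
  b=cv2.minAreaRect(q[:,:2].astype(np.float32));print(n,'rim z',zt.round(1),np.round(b[0],1),np.round(b[1],1),round(b[2],2))
  A=np.c_[q[:,:2]-cc[:2],np.ones(len(q))];print('  tilt deg',np.degrees(np.linalg.lstsq(A,q[:,2],rcond=None)[0][:2]).round(1))
  # lower tote
  if zt>140:
    q=P[(np.hypot(P[...,0]-481,P[...,1]-2)<150)&(z>65)&(z<95)&sat]
    b=cv2.minAreaRect(q[:,:2].astype(np.float32));print('  lower',np.round(b[0],1),np.round(b[1],1),round(b[2],2))
E
python3 chk.py
```

```text
time: 11.25
tool_pos: [480.7, 4.3, 211.4]
tcp_rot: [180.0, -0.0, 84.0]
ft_force: [-0.0, -0.4, -3.2]
finger_gap: 19.4
time: 11.75
tool_pos: [481.6, 2.0, 161.8]
tcp_rot: [180.0, 0.0, 83.9]
ft_force: [0.1, -1.0, -2.0]
finger_gap: 19.1
11.75 [481.6   2.  161.8] [179.99   0.    83.91] 19.136886392901232 [ 0.07976753 -1.04624508 -1.98501177]
top rim z 209.2 [482.3  11.4] [180.4 140.2] 83.66
  tilt deg [-0.2  1.1]
  lower [412.    6.8] [173.3   0.8] 83.65
scene rim z 209.3 [479.7   1.7] [200.3 144.2] 83.69
  tilt deg [-0.3 -0.1]
  lower [523.3  -2.7] [199.9  58.3] 83.3
```

Aligned within 1 mm of the jar tote. Lowering, slowly near contact (expected at TCP about 125).

```bash
python3 -m pendant '[[0,0,0,8,0],[0,0,0,8,0],[0,0,0,6,0],[0,0,0,3,0],[0,0,0,2,0],[0,0,0,2,0],[0,0,0,2,0],[0,0,0,1,0],[0,0,0,1,0],[0,0,0,0,0]]'; python3 -m pendant '[[0,0,0,1,0],[0,0,0,1,0],[0,0,0,1,0],[0,0,0,0,0]]'
```

```text
time: 12.85
tool_pos: [481.4, 2.2, 128.2]
tcp_rot: [-180.0, -0.0, 83.9]
ft_force: [0.3, -0.3, -4.0]
finger_gap: 19.0
time: 13.25
tool_pos: [481.5, 2.2, 125.8]
tcp_rot: [180.0, 0.0, 83.9]
ft_force: [-2.7, -0.1, 3.9]
finger_gap: 19.5
```

```bash
python3 -m pendant '[[0,0,0,0.5,0],[0,0,0,0,0],[0,0,0,0,0]]'; python3 chk.py
```

```text
time: 13.55
tool_pos: [481.5, 2.2, 125.8]
tcp_rot: [180.0, 0.0, 83.9]
ft_force: [-5.5, 0.6, 7.9]
finger_gap: 19.3
13.55 [481.5   2.2 125.8] [179.98   0.    83.94] 19.27240015302911 [-5.4869578   0.55235912  7.8544938 ]
top rim z 173.2 [482.2  11.7] [180.  140.1] 83.72
  tilt deg [0.  1.1]
  lower [471.2   3.4] [182.3 107.4] 73.52
scene rim z 173.0 [480.5   1.8] [200.  144.5] 83.89
  tilt deg [-0.3 -0.2]
  lower [488.8   1.6] [199.8 128.2] 83.25
```

```bash
python3 -m pendant '[[0.4,0,0,0,0],[0.4,0,0,0,0],[0.7,0,0,0,0],[0.9,0,0,0,0],[0.9,0,0,0,0],[0.9,0,0,0,0],[0.9,0,0,0,0],[0.9,0,0,0,0]]'; python3 -m pendant '[[0.9,0,0,-5,0],[0.9,0,0,-10,0],[0.9,0,0,-20,0],[0.9,0,0,-30,0],[0.9,0,0,-40,0],[0.9,0,0,-40,0],[0.9,0,0,-40,0],[0.9,0,0,0,0]]'; python3 -m pendant '[[0.9,-40,0,0,0],[0.9,-40,0,0,0],[0.9,-40,0,0,0],[0.9,-40,0,0,0],[0.9,-40,0,0,0],[0.9,0,0,0,0]]'
sed 's/cc=s.*;D=/cc=np.array([481,2,0]);D=/' chk.py > chk2.py; python3 chk2.py; cd pics; python3 -c "
import cv2,glob
f=sorted(glob.glob('scene_1*.png'))[-1];t=f.replace('scene','top');print(f)
a=cv2.resize(cv2.imread(f)[120:270,200:450],(750,450),interpolation=2)[:,:];b=cv2.resize(cv2.imread(t)[140:280,170:480],(750,339));o=cv2.resize(cv2.vconcat([a,b]),None,fx=.76,fy=.76);cv2.imwrite('final.png',o)"
```

```text
time: 14.45
tool_pos: [481.4, 2.2, 124.8]
tcp_rot: [180.0, 0.0, 83.9]
ft_force: [0.5, 0.5, 0.1]
finger_gap: 77.3
time: 15.25
tool_pos: [484.0, 1.9, 318.0]
tcp_rot: [179.3, -0.0, 83.9]
ft_force: [0.3, 0.4, 0.4]
finger_gap: 77.1
time: 15.85
tool_pos: [459.2, -200.7, 310.0]
tcp_rot: [-180.0, 0.1, 83.7]
ft_force: [1.0, -0.2, 0.1]
finger_gap: 76.8
15.85 [ 459.2 -200.7  310. ] [-1.7999e+02  9.0000e-02  8.3670e+01] 76.7596940479372 [ 1.00621663 -0.17466929  0.11194453]
top rim z 172.6 [481.4   1.6] [200.1 140.6] 83.74
  tilt deg [-0.3 -0. ]
  lower [473.1   2. ] [167.8 122.9] 83.48
scene rim z 172.0 [480.1   1.7] [199.8 143.6] 83.9
  tilt deg [ 0.  -0.1]
  lower [487.5   1.2] [199.8 130.2] 83.78
scene_15.8.png
```

View pics/final.png

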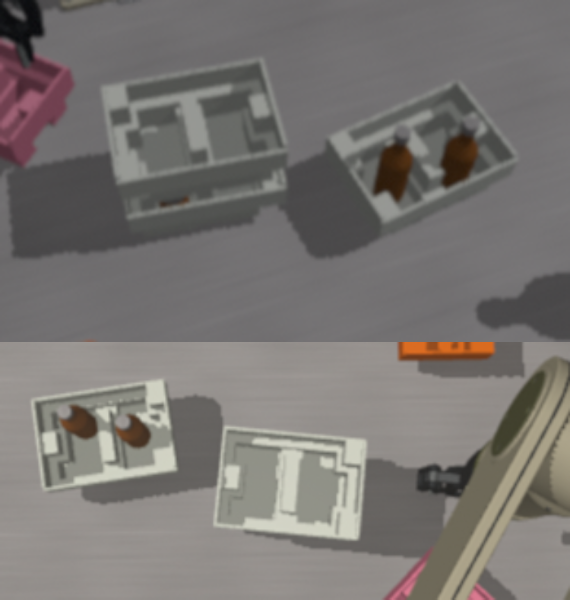

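The picture shows the empty tote level on the jar tote. Its mid ledge is over the jar tote's two-ledge end (left) and its two ledges are on the right, and the bottle tote is untouched. Handing in.

```bash
python3 -c "
from bench import hand_in
print(hand_in())"
```

```text
the job is handed in; nothing more can be done
None
```

The empty white tote is stacked half-turned on the jar tote, and the job is handed in, at about 16 s on the robot's clock. I gripped it by its bar, turned it 180° in the air, lowered it in 1 mm steps, let go and backed away.

| Last check | Result |
|---|---|
| Upper tote centre against the jar tote's original position | within 1 mm in x and y in both the top and scene cameras |
| Angle to the jar tote | about 0.5° from a half turn |
| Tilt | about 0.3° at most |
| Rim height | 172–173 mm, against 174 expected for resting on the ledges |
| Force at set-down | about 12 N more than the tote's hanging weight |
| Two-ledge end | over the jar tote's one-ledge end, seen in the last picture |
| Bottle tote | looks unmoved in the last picture; I did not re-measure it |

- **Disagreement while the tote was held:** the top camera read its centre about 9 mm off in y, because the arm hid one end. With the arm clear, both cameras agreed.
- **Jar tote:** I could not measure its position directly after stacking, as it is mostly hidden under the upper tote. The upper tote's position and level rim suggest it did not move.

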